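# Find the cartridge with the soft spring and set it aside

### The job

One of the three dispenser cartridges in the sloped rack has a soft, tired spring. Working from the left pocket to the right (seen from the robot), press each plunger in at least half-way along its own axis to feel how stiff it is; then push the tray's cover near its free corner so that it pivots on its pin about a quarter turn, clear of the tray, and set the softest cartridge down upright in the tray without dropping it. Never press harder than 40 N, leave the other two cartridges in their pockets, and do not disturb the timer, the mouse or the petri dish.

Things in the scene. Friction and masses are not known exactly. Their poses are not given: they have to be found in the camera images.
- rack: aluminium rack fixed to the worktop, 230 mm wide; origin under its middle; x points to its back, y along the row to its left as seen from the robot. Its plate slopes down 30 degrees towards the front (-x, nearest the robot), so the cartridges lean out of it to the front by 30 degrees
- pocket_middle (a point): floor centre of the middle pocket, at rack (0.020, 0, 0.045); axes as the rack's. The left and right pockets are at +0.085 and -0.085 in y. Each is square, 43 mm inside, its walls 28 mm high along the cartridge and 4 mm thick
- shield_edge (a point): middle of the front edge of the rack's clear level splash shield, 4 mm thick, underside 266 mm above the worktop; it reaches 111 mm back from here over the whole row. The edge is right above the plunger heads, so a tool pointing straight down does not fit: come tilted, along the leaning axis
- cart_a_grip (a point): white cylindrical cartridge in the rack: barrel 40 mm diameter, 75 mm long, about 0.22 kg, weighted foot, grey band near each end, grey plunger head on top. This point: on the axis 55 mm above its foot, where the bare barrel is gripped (the barrel ends 20 mm higher; the pocket hides the lowest 28 mm); z runs up the axis. The three look alike; any may be soft and stand in any pocket
- cart_a_head (a point): centre of the top of this cartridge's round plunger head (32 mm diameter, 8 mm thick, on a 12 mm rod), 105 mm from the foot at rest; z runs outward along the axis; it moves in with the plunger
- cart_a_plunger (a joint): how far this plunger is pushed in, m: 0 at rest, 0.016 fully in; a spring returns it. A sound spring starts at about 1.5 N and rises 0.9 N per mm (9 N half-way); the soft one starts at about 1.5 N and rises 0.3 N per mm (4 N half-way)
- cart_b_grip (a point): the same point of another such cartridge (see cart_a_grip)
- cart_b_head (a point): centre of the top of this cartridge's round plunger head (32 mm diameter, 8 mm thick, on a 12 mm rod), 105 mm from the foot at rest; z runs outward along the axis; it moves in with the plunger
- cart_b_plunger (a joint): as cart_a_plunger, for this cartridge
- cart_c_grip (a point): the same point of another such cartridge (see cart_a_grip)
- cart_c_head (a point): centre of the top of this cartridge's round plunger head (32 mm diameter, 8 mm thick, on a 12 mm rod), 105 mm from the foot at rest; z runs outward along the axis; it moves in with the plunger
- cart_c_plunger (a joint): as cart_a_plunger, for this cartridge
- tray: square aluminium reject tray fixed to the worktop, 86 x 86 mm, 35 mm high, walls 5 mm; origin under its centre, x points to its back, y to its left
- tray_floor (a point): centre of the tray's inner floor, 5 mm above the worktop, 76 x 76 mm inside; axes as the tray's
- cover (a joint): turn of the tray's cover, rad: 0 to 0.2 at the start (tray covered), growing clockwise seen from above up to 1.75; it stays where it is left (light friction). The cover is a steel plate 95 x 91 mm, 3 mm thick, underside 35.5 mm above the worktop
- cover_pin (a point): on the upright pin at the tray's back left corner about which the cover turns, 47.5 mm above the worktop; its axes turn with the cover: at joint 0 its x points to the tray's back and y to the tray's left
- cover_corner (a point): outer face of the cover's lip near its free end, at (-0.083, -0.091, 0.002) in the axes of cover_pin. The lip is upright, 4 mm thick, 24 mm high (top 59.5 mm above the worktop), runs along cover_pin's x from -0.091 to -0.002; its outer face looks to -y. Push it here towards +y and follow round: the corner swings round the tray's front to its left
- timer: small white bench timer 68 x 62 x 19 mm lying in front of the big machine, far right, to be left alone
- dish: petri dish 56 mm diameter, 15 mm high, in front of the rack, to be left alone
- mouse: black computer mouse 110 x 62 x 40 mm in front of the big machine, to be left alone

How it is judged (in metres and radians):
On the way, in this order (a step that is already met when the one before it is completed fails the run):
1. the plunger in the left pocket is pressed at least half-way (((value of joint cart_a_plunger above 0.0075 m and z of cart_a_grip in the frame of rack below 0.115 m and y of cart_a_grip in the frame of rack above 0.05 m) or (value of joint cart_b_plunger above 0.0075 m and z of cart_b_grip in the frame of rack below 0.115 m and y of cart_b_grip in the frame of rack above 0.05 m) or (value of joint cart_c_plunger above 0.0075 m and z of cart_c_grip in the frame of rack below 0.115 m and y of cart_c_grip in the frame of rack above 0.05 m))), for 0.05 s.
2. the plunger in the middle pocket is pressed at least half-way (((value of joint cart_a_plunger above 0.0075 m and z of cart_a_grip in the frame of rack below 0.115 m and y of cart_a_grip in the frame of rack between -0.035 and 0.035 m) or (value of joint cart_b_plunger above 0.0075 m and z of cart_b_grip in the frame of rack below 0.115 m and y of cart_b_grip in the frame of rack between -0.035 and 0.035 m) or (value of joint cart_c_plunger above 0.0075 m and z of cart_c_grip in the frame of rack below 0.115 m and y of cart_c_grip in the frame of rack between -0.035 and 0.035 m))), for 0.05 s.
3. the plunger in the right pocket is pressed at least half-way (((value of joint cart_a_plunger above 0.0075 m and z of cart_a_grip in the frame of rack below 0.115 m and y of cart_a_grip in the frame of rack below -0.05 m) or (value of joint cart_b_plunger above 0.0075 m and z of cart_b_grip in the frame of rack below 0.115 m and y of cart_b_grip in the frame of rack below -0.05 m) or (value of joint cart_c_plunger above 0.0075 m and z of cart_c_grip in the frame of rack below 0.115 m and y of cart_c_grip in the frame of rack below -0.05 m))), for 0.05 s.
4. the cover is swung clear of the tray, by 1.2 rad or more (value of joint cover above 1.2 rad), for 0.1 s.
At the end, for the whole second after the job is handed in: the cartridge with the soft spring stands upright (within 0.12 rad) and at rest on the tray's floor inside its walls (its axis within 22 mm of the tray's middle each way), the cover is turned 1.2 rad or more, and the other two cartridges are within 12 mm of where they stood in their pockets (x of cart_b_grip in the frame of tray_floor between -0.022 and 0.022 m and y of cart_b_grip in the frame of tray_floor between -0.022 and 0.022 m and z of cart_b_grip in the frame of tray_floor below 0.062 m and angle between cart_b_grip's own z axis and vertical below 0.12 rad and linear speed of cart_b below 0.02 m/s and value of joint cover above 1.2 rad and distance of each of cart_a_grip, cart_c_grip from where it was at the start of the episode below 0.012 m); the robot touches nothing.
It fails at once if a cartridge is pressed harder than 40 N (contact force between any of cart_a_plunger, cart_b_plunger, cart_c_plunger and anything else above 40 N).
It fails at once if the cartridge is dropped into the tray (moving faster than 0.4 m/s just above or in it) (horizontal distance between cart_b_grip and tray_floor below 0.06 m and z of cart_b_grip in the frame of tray_floor below 0.12 m and linear speed of cart_b above 0.4 m/s).
It fails at once if the timer, the mouse or the petri dish is moved by more than 20 mm (distance of any of timer, dish, mouse from where it was at the start of the episode above 0.02 m).
It also fails if it takes over 64 s, if anything falls off the work surface, if the arm or the gripper's body presses on something with over 40 N, if the wrist force passes 120 N, or if a joint passes its speed limit or range.

### The arm

A 7-joint arm with a two-finger parallel gripper is mounted at the origin on a cart in front of the work surface, level with it; the furniture and walls round the work are solid. World frame = base frame: x ahead of the robot, y to its left, z up, the work surface at z = 0. Lengths are in m, angles in degrees, forces in N, time in s.
With the tool pointing down it reaches from about 0.425 to 0.875 m from the base axis. Payload 4.7 kg.
Tool frame: the origin (TCP) lies midway between the tips of the shut fingers; the grasp point (between the pads) lies env.pinch_z behind it (env.pinch_z is the distance from the TCP to the grasp point, in m); z points along the fingers, y is the line along which they close (so a half turn about z gives the same grasp; the last joint's range is limited). The gripper opens to 87 mm and grips with 3 to 60 N. Pads are 19 mm wide; open, the fingers measure 117 mm over their backs; the gripper's body (75 mm by 190 mm) begins 51 mm behind the grasp point.
Start: joints at [-74.651, 18.392, -4.016, 83.108, 1.295, 78.541, -3.26], TCP at [0.163, 0.629, 0.223] pointing down, gripper open.
Joint ranges: [-163.93, 163.93], [-17.29, 119.83], [-79.2, 71.16], [3.27, 140.29], [-89.18, 269.18], [5.43, 117.66], [-154.24, 154.24]. Speed limits (degrees/s): [147.25, 147.25, 180, 180, 180, 180, 180].

### API

Orientations are given as [roll, pitch, yaw] about the fixed x, y, z axes, in that order (R = Rz(yaw) Ry(pitch) Rx(roll)).
In Python, from cell import env, cams gives the robot as it stands.
- The arm moves only by the shell command python3 -m pendant 'ROWS' [FORCE]. ROWS is JSON, a list of rows, each an object of numbers: "tx", "ty", "tz": the shift along the tool's x, y, z each as a share of 0.05 m, from -1 to 1; "spin": the turn about the tool's z as a share of 4 degrees, from -1 to 1; "claw": the closure, from 0 (fully open) to 1 (shut). A call has 1 to 10 rows; each row shifts and turns the commanded pose from where the row before left it, along the tool's axes as they then stand; what a row does not reach is not made up. A row lasts 1/8 s, in which the tool goes at most 62.5 mm and 10.7 degrees, less where a joint would pass 70% of its speed; a pose out of reach is approached as far as the arm can. A call with a number of a shift or a turn outside -1 to 1 is refused whole. A call with a gripper value outside its range is refused whole. The fingers move at their own pace and stop on an object; FORCE is the grip in N (left out, the last holds). Time passes only in rows, so rows that do not move let the fingers close. It gives the time, the measured TCP pose, the force, the opening and the grip force at its end, in the units of the state.
- env.get_obs(): the state, without advancing time (a new reading comes with each control period).
- cams.read_camera(name): name is "scene" or "top"; returns the picture (400x640x3 uint8, red, green, blue); there is no depth.
- cams.camera_info(name): a dict with "fx", "fy", "cx", "cy" (pixels), "rvec" (rotation vector, rad) and "tvec" (3), from world to camera coordinates, as OpenCV has them. Camera axes: x right, y down, z forward; pixel columns grow to the right and rows downward; lengths in m; the calibration is good to about 2 mm. A picture is of the moment at which its call begins. camera_info takes no time and is no camera call.
- env.sign_off(): hands the job in; it is judged then, once.
The state is a dict: "time_s": time; "qpos": joint angles; "joint_velocities": joint speeds; "effort": joint torques, N m; "tool_pos": TCP position; "tool_rot": TCP orientation; "force": force on the tool from outside, world axes, zero at the start; "wrist_torque": the same for the moment, N m; "grip_width": finger opening in m; "grasp_force": force on a finger pad.
Only numpy, scipy, OpenCV 4.12 (cv2) and the standard library are available. Lean on these libraries where they do the work, as an engineer would, in place of code of your own. Each camera call takes 0.05 s, during which the arm holds its last target. There are 200 camera calls.

## Working session

There is one attempt and no reset: what is moved stays moved. The work goes in short steps, Python scripts to look and compute and a shell command to move; the robot and the scene stay as the last step left them, time stands still between calls to the robot, and variables do not carry over. Pictures are saved under pics/ and viewed, at most 10 in all, crops included, and the job is handed in when it is done.

```bash
mkdir -p pics; ls; python3 - <<'E'
from cell import env,cams
import cv2
for n in("scene","top"):
    print(n,cams.camera_info(n)); cv2.imwrite(f"pics/{n}0.png",cams.read_camera(n)[:,:,::-1])
print(env.get_obs(),env.pinch_z)
E
```

```text
pics
scene {'fx': 469.6292058835033, 'fy': 469.6292058835033, 'cx': 316.326732162716, 'cy': 202.4595742560436, 'rvec': array([ 0.52645725, -2.43668931,  1.49847924]), 'tvec': array([0.56211655, 0.16883079, 1.23196329])}
top {'fx': 380.3027862245342, 'fy': 380.3027862245342, 'cx': 320.856178736227, 'cy': 200.23389825374147, 'rvec': array([ 2.25525384, -1.94920267,  0.20082868]), 'tvec': array([0.08295764, 0.59764043, 1.17395898])}
{'time_s': 0.1, 'qpos': array([-74.65058763,  18.43529494,  -4.01590263,  83.167825  ,
         1.29475703,  78.54038828,  -3.26142336]), 'joint_velocities': array([ 0.03756146, -0.1990554 ,  0.04154887, -0.14871588, -0.07138126,
       -0.00616367,  0.00240697]), 'effort': array([ 2.75221475e-05, -4.92570412e+01, -4.05616164e-01, -3.13398921e+01,
       -6.42000418e-02,  3.93367920e-02,  6.30816180e-05]), 'tool_pos': array([0.16312203, 0.62869042, 0.22156622]), 'tool_rot': array([-1.79901711e+02,  5.07089896e-03,  1.65459065e+02]), 'force': array([-0.2771286 ,  0.62781454,  0.30218512]), 'wrist_torque': array([-0.02098973,  0.02419359, -0.01556237]), 'grasp_force': 0.0, 'grip_width': 0.08648650685899015} 0.0187
```

View pics/scene0.png

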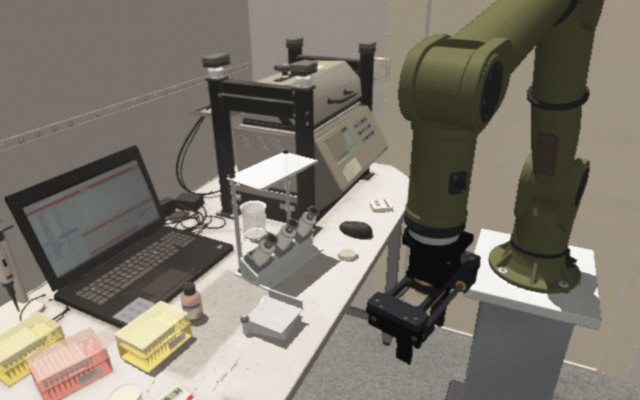

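View pics/top0.png

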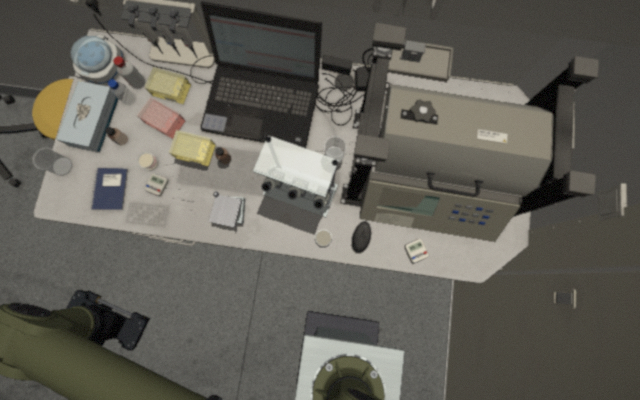

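The top view shows the rack at about (295,190), the tray at (227,210), the dish at (323,238) and the mouse at (361,237). I'll enlarge both views.

```bash
python3 - <<'E'
import cv2
t=cv2.imread("pics/top0.png")[130:250,200:350]; cv2.imwrite("pics/t1.png",cv2.resize(t,None,fx=5,fy=5,interpolation=cv2.INTER_CUBIC))
t=cv2.imread("pics/scene0.png")[200:344,230:334]; cv2.imwrite("pics/s1.png",cv2.resize(t,None,fx=4.16,fy=4.16,interpolation=cv2.INTER_CUBIC))
E
```

```text
(no output)
```

View pics/t1.png

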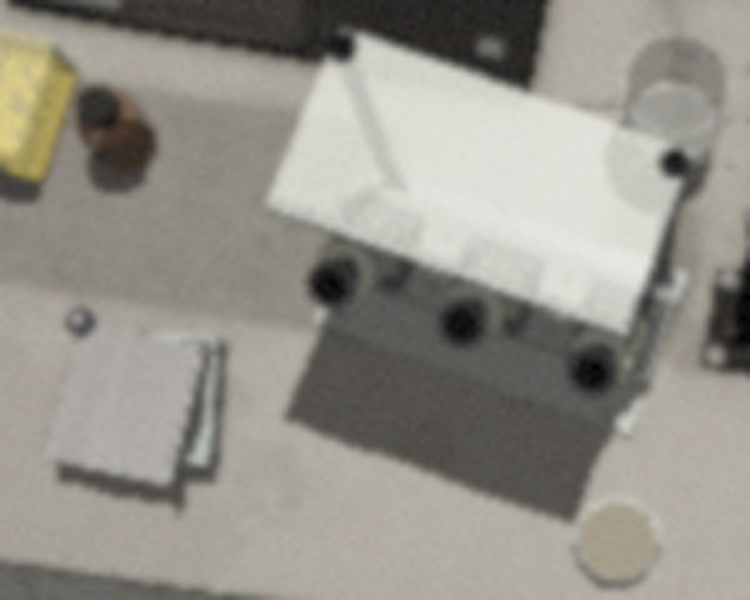

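View pics/s1.png

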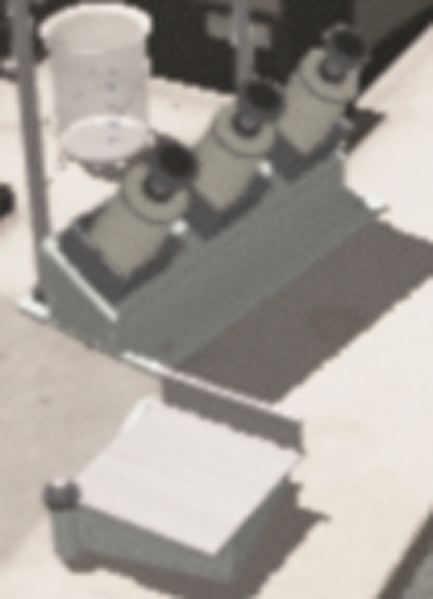

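The top crop shows the head centres at (333,280), (463,321) and (592,369), the shield front corners at (265,205) and (628,333), and the pin at (80,321). The scene crop shows the heads at (174,162), (262,100) and (345,46), the pin at (62,493), and the lip top running from (125,356) to (301,426). Next I'll triangulate these.

```bash
cat > h.py <<'E'
import numpy as np,cv2
from cell import env,cams
from scipy.spatial.transform import Rotation as Rot
C={n:cams.camera_info(n) for n in("scene","top")}
def K(n): c=C[n]; return np.array([[c['fx'],0,c['cx']],[0,c['fy'],c['cy']],[0,0,1]])
def Pm(n): return K(n)@np.c_[cv2.Rodrigues(C[n]['rvec'])[0],C[n]['tvec']]
def tri(s,t):
    X=cv2.triangulatePoints(Pm("scene"),Pm("top"),np.array(s,float).T,np.array(t,float).T); return (X[:3]/X[3]).T
def onz(n,uv,z):
    R=cv2.Rodrigues(C[n]['rvec'])[0];o=-R.T@C[n]['tvec'];d=R.T@np.linalg.solve(K(n),[*uv,1]);return o+d*(z-o[2])/d[2]
def proj(n,X): p=Pm(n)@np.r_[X,1]; return p[:2]/p[2]
S=lambda p:(230+p[0]/4.16,200+p[1]/4.16)
T=lambda p:(200+p[0]/5,130+p[1]/5)
E
python3 - <<'E'
from h import *
np.set_printoptions(precision=4,suppress=True)
H=tri([S(p) for p in[(174,162),(262,100),(345,46)]],[T(p) for p in[(333,280),(463,321),(592,369)]])
print("heads\n",H,np.linalg.norm(np.diff(H,axis=0),axis=1))
for n,f,P in(("top",T,[(333,280),(463,321),(592,369)]),("scene",S,[(174,162),(262,100),(345,46)])):
    print(n,[onz(n,f(p),.136) for p in P])
print("shield",[onz("top",T(p),.27) for p in[(265,205),(628,333),(685,180),(358,32)]])
print("pin tri",tri([S((62,493))],[T((80,321))]),onz("top",T((80,321)),.06),onz("scene",S((62,493)),.06))
print("lip",[onz("scene",S(p),.0595) for p in[(125,356),(301,426)]])
print("cover scene",[onz("scene",S(p),.0385) for p in[(150,402),(298,455),(215,555),(80,490)]])
print("cover top",[onz("top",T(p),.0385) for p in[(75,330),(205,345),(175,487),(50,460)]])
print("tray top right",[onz("top",T(p),.035) for p in[(225,340),(215,478)]])
print("dish",onz("top",T((617,540)),.015),"cam",-cv2.Rodrigues(C["top"]["rvec"])[0].T@C["top"]["tvec"])
for z in(.0595,.0355): print("lip ends top proj from scene")
for p in[(125,356),(301,426)]: print((proj("top",onz("scene",S(p),.0595))-[200,130])*5)
E
```

```text
heads
 [[0.5817 0.3373 0.1304]
 [0.5678 0.2539 0.1313]
 [0.5502 0.1715 0.132 ]] [0.0846 0.0842]
top [array([0.584 , 0.3378, 0.136 ]), array([0.5701, 0.2546, 0.136 ]), array([0.5519, 0.1722, 0.136 ])]
scene [array([0.574 , 0.3453, 0.136 ]), array([0.5612, 0.2614, 0.136 ]), array([0.5451, 0.1784, 0.136 ])]
shield [array([0.5903, 0.3577, 0.27  ]), array([0.5482, 0.1513, 0.27  ]), array([0.6376, 0.1327, 0.27  ]), array([0.6962, 0.3245, 0.27  ])]
pin tri [[0.5513 0.5157 0.0378]] [0.5499 0.5099 0.06  ] [0.5337 0.5369 0.06  ]
lip [array([0.5633, 0.4266, 0.0595]), array([0.4485, 0.4412, 0.0595])]
cover scene [array([0.5451, 0.4331, 0.0385]), array([0.4514, 0.4399, 0.0385]), array([0.4552, 0.5243, 0.0385]), array([0.5417, 0.5105, 0.0385])]
cover top [array([0.5473, 0.5187, 0.0385]), array([0.5498, 0.4315, 0.0385]), array([0.4539, 0.4332, 0.0385]), array([0.4596, 0.5174, 0.0385])]
tray top right [array([0.5557, 0.4198, 0.035 ]), array([0.4639, 0.4092, 0.035 ])]
dish [0.4639 0.1432 0.015 ] cam [0.3311 0.1333 1.2708]
lip ends top proj from scene
lip ends top proj from scene
[209.6191 319.3906]
[153.8642 489.2464]
```

```bash
cat >> h.py <<'E'
def togo(p):
    o=env.get_obs();R=Rot.from_euler('xyz',o['tool_rot'],degrees=True).as_matrix()
    d=R.T@(np.array(p)-o['tool_pos'])/.05
    return "tool axes units(50mm): %s"%d.round(3)
def st():
    o=env.get_obs();R=Rot.from_euler('xyz',o['tool_rot'],degrees=True).as_matrix()
    print("t",round(o['time_s'],2),"pos",o['tool_pos'].round(4),"rot",o['tool_rot'].round(2),"z",R[:,2].round(3),"y",R[:,1].round(3),"q",o['qpos'].round(1),"F",o['force'].round(2),"w",round(o['grip_width'],4),"g",round(o['grasp_force'],2))
E
python3 - <<'E'
from h import *
print("machine",tri([(300,70),(217,62)],[(370,148),(388,35)]))
print(togo([.5,-.1,.5]))
E
python3 -m pendant --help
```

```text
machine [[0.62833108 0.06682566 0.47250821]
 [0.90096035 0.05390512 0.47496287]]
tool axes units(50mm): [-10.181 -12.425  -5.546]invalid input: not JSON, or not a number
```

```bash
python3 -m pendant '[{"tx":-0.78,"ty":-0.96,"tz":-0.5},{"tx":-0.78,"ty":-0.96,"tz":-0.5},{"tx":-0.78,"ty":-0.96,"tz":-0.5},{"tx":-0.78,"ty":-0.96,"tz":-0.5},{"tx":-0.78,"ty":-0.96,"tz":-0.5},{"tx":-0.78,"ty":-0.96,"tz":-0.5},{"tx":-0.78,"ty":-0.96,"tz":-0.5},{"tx":-0.78,"ty":-0.96,"tz":-0.5},{"tx":-0.78,"ty":-0.96,"tz":-0.5},{"tx":-0.78,"ty":-0.96,"tz":-0.5}]'; python3 -c "from h import *;st()"
```

```text
t 0.1 pos [0.1631 0.6287 0.2216] rot [-1.7990e+02  1.0000e-02  1.6546e+02] z [-0.    -0.002 -1.   ] y [ 0.251  0.968 -0.002] q [-74.7  18.4  -4.   83.2   1.3  78.5  -3.3] F [-0.28  0.63  0.3 ] w 0.0865 g 0.0invalid input at $[0]: expected keys tx, ty, tz, spin, claw
```

```bash
python3 -m pendant '[{"tx":-0.78,"ty":-0.96,"tz":-0.5,"spin":0,"claw":1},{"tx":-0.78,"ty":-0.96,"tz":-0.5,"spin":0,"claw":1},{"tx":-0.78,"ty":-0.96,"tz":-0.5,"spin":0,"claw":1},{"tx":-0.78,"ty":-0.96,"tz":-0.5,"spin":0,"claw":1},{"tx":-0.78,"ty":-0.96,"tz":-0.5,"spin":0,"claw":1},{"tx":-0.78,"ty":-0.96,"tz":-0.5,"spin":0,"claw":1},{"tx":-0.78,"ty":-0.96,"tz":-0.5,"spin":0,"claw":1},{"tx":-0.78,"ty":-0.96,"tz":-0.5,"spin":0,"claw":1},{"tx":-0.78,"ty":-0.96,"tz":-0.5,"spin":0,"claw":1},{"tx":-0.78,"ty":-0.96,"tz":-0.5,"spin":0,"claw":1}]'; python3 -c "from h import *;st()"
```

```text
time_s: 1.35
tool_pos: [0.4043, 0.1001, 0.4574]
tool_rot: [180.0, 0.0, 165.5]
force: [0.8, 0.0, 0.4]
grip_width: 0.0015
grasp_force: 0.0
t 1.35 pos [0.4043 0.1001 0.4574] rot [179.97   0.   165.46] z [ 0.  0. -1.] y [0.251 0.968 0.001] q [-49.1 -13.   24.8  88.1   5.5 103.7  51.8] F [0.84 0.01 0.39] w 0.0015 g 0.0
```

```bash
python3 -m pendant '[{"tx":-0.9,"ty":-0.9,"tz":-0.4,"spin":0,"claw":1},{"tx":-0.9,"ty":-0.9,"tz":-0.4,"spin":0,"claw":1},{"tx":-0.9,"ty":-0.9,"tz":-0.4,"spin":0,"claw":1},{"tx":-0.9,"ty":-0.9,"tz":-0.4,"spin":0,"claw":1},{"tx":-0.5,"ty":0,"tz":-1,"spin":0,"claw":1},{"tx":-0.5,"ty":0,"tz":-1,"spin":0,"claw":1}]'; python3 -c "from h import *;st()"
```

```text
time_s: 2.1
tool_pos: [0.5555, -0.1068, 0.5793]
tool_rot: [-179.2, 1.2, 165.5]
force: [0.4, 1.7, -0.9]
grip_width: 0.0006
grasp_force: 0.0
t 2.1 pos [ 0.5555 -0.1068  0.5793] rot [-179.22    1.23  165.5 ] z [ 0.017 -0.019 -1.   ] y [ 0.251  0.968 -0.014] q [ -8.1  13.2  22.7  49.5  -4.8 117.   87.3] F [ 0.44  1.7  -0.86] w 0.0006 g 0.0
```

```bash
python3 -m pendant '[{"tx":-0.5,"ty":0,"tz":-1,"spin":0,"claw":1},{"tx":-0.5,"ty":0,"tz":-1,"spin":0,"claw":1},{"tx":-0.5,"ty":0,"tz":-1,"spin":0,"claw":1}]'; python3 -c "from h import *;st()"
```

```text
time_s: 2.48
tool_pos: [0.5936, -0.1173, 0.6376]
tool_rot: [-179.6, 8.8, 165.7]
force: [-0.6, 0.4, -0.5]
grip_width: 0.0001
grasp_force: 0.0
t 2.48 pos [ 0.5936 -0.1173  0.6376] rot [-179.62    8.77  165.67] z [ 0.146 -0.044 -0.988] y [ 0.248  0.969 -0.007] q [ -1.7  17.   17.   37.2  -5.1 117.6  87.2] F [-0.65  0.4  -0.5 ] w 0.0001 g 0.0
```

```bash
python3 -m pendant '[{"tx":-0.7,"ty":0,"tz":-1,"spin":0,"claw":1},{"tx":-0.7,"ty":0,"tz":-1,"spin":0,"claw":1},{"tx":-0.7,"ty":0,"tz":-1,"spin":0,"claw":1},{"tx":-0.7,"ty":0,"tz":-1,"spin":0,"claw":1}]'; python3 -c "from h import *;st()"
```

```text
time_s: 2.98
tool_pos: [0.6319, -0.13, 0.715]
tool_rot: [179.9, 19.7, 165.7]
force: [0.7, 0.6, 0.9]
grip_width: 0.0002
grasp_force: 0.0
t 2.98 pos [ 0.6319 -0.13    0.715 ] rot [179.92  19.72 165.73] z [ 0.327 -0.082 -0.941] y [0.246 0.969 0.001] q [  2.   21.8  17.4  21.4  -8.4 117.6  87.6] F [0.68 0.56 0.93] w 0.0002 g 0.0
```

```bash
python3 -m pendant '[{"tx":-0.8,"ty":0,"tz":-1,"spin":0,"claw":1},{"tx":-0.8,"ty":0,"tz":-1,"spin":0,"claw":1},{"tx":-0.8,"ty":0,"tz":-1,"spin":0,"claw":1}]'; python3 -c "from h import *;st()"
```

```text
time_s: 3.35
tool_pos: [0.6346, -0.1342, 0.7757]
tool_rot: [179.6, 27.8, 165.7]
force: [-0.4, -0.2, 0.8]
grip_width: 0.0007
grasp_force: 0.0
t 3.35 pos [ 0.6346 -0.1342  0.7757] rot [179.62  27.76 165.71] z [ 0.453 -0.109 -0.885] y [0.244 0.97  0.006] q [  3.5  23.6  22.7  11.6 -14.6 117.6  87.9] F [-0.42 -0.24  0.75] w 0.0007 g 0.0
```

```bash
python3 -m pendant '[{"tx":-0.6,"ty":0,"tz":-1,"spin":0,"claw":1},{"tx":0,"ty":0,"tz":0,"spin":0,"claw":1}]'; python3 -c "
from h import *;st();print(togo([.45,.05,.55]))"
```

```text
time_s: 3.6
tool_pos: [0.6207, -0.1323, 0.8008]
tool_rot: [179.6, 30.4, 165.7]
force: [-0.5, 0.2, 0.6]
grip_width: 0.0008
grasp_force: 0.0
t 3.6 pos [ 0.6207 -0.1323  0.8008] rot [179.55  30.4  165.66] z [ 0.492 -0.118 -0.862] y [0.244 0.97  0.007] q [  3.3  22.5  24.6  10.2 -16.3 117.6  88. ] F [-0.55  0.2   0.64] w 0.0008 g 0.0
tool axes units(50mm): [6.169 2.67  2.217]
```

```bash
python3 -m pendant '[{"tx":0.88,"ty":0.38,"tz":0.32,"spin":0,"claw":1},{"tx":0.88,"ty":0.38,"tz":0.32,"spin":0,"claw":1},{"tx":0.88,"ty":0.38,"tz":0.32,"spin":0,"claw":1},{"tx":0.88,"ty":0.38,"tz":0.32,"spin":0,"claw":1},{"tx":0.88,"ty":0.38,"tz":0.32,"spin":0,"claw":1},{"tx":0.88,"ty":0.38,"tz":0.32,"spin":0,"claw":1},{"tx":0.88,"ty":0.38,"tz":0.32,"spin":0,"claw":1},{"tx":0,"ty":0,"tz":0,"spin":0,"claw":1}]'; python3 -c "
from h import *;st();print(togo([.48,.35,.27]))"
```

```text
time_s: 4.6
tool_pos: [0.4924, 0.0303, 0.6004]
tool_rot: [-180.0, 30.0, 165.2]
force: [-0.5, -1.1, 0.4]
grip_width: 0.0001
grasp_force: 0.0
t 4.6 pos [0.4924 0.0303 0.6004] rot [-179.97   30.03  165.15] z [ 0.484 -0.129 -0.866] y [ 0.256  0.967 -0.   ] q [-10.1 -17.1  -5.4  81.3  13.2  89.4  62.4] F [-0.51 -1.11  0.41] w 0.0001 g 0.0
tool axes units(50mm): [4.933 6.119 4.779]
```

```bash
python3 -m pendant '[{"tx":0.3,"ty":0.6,"tz":0.9,"spin":0,"claw":1},{"tx":0.5,"ty":0.8,"tz":0.7,"spin":0,"claw":1},{"tx":0.69,"ty":0.8,"tz":0.53,"spin":0,"claw":1},{"tx":0.69,"ty":0.8,"tz":0.53,"spin":0,"claw":1},{"tx":0.69,"ty":0.8,"tz":0.53,"spin":0,"claw":1},{"tx":0.69,"ty":0.8,"tz":0.53,"spin":0,"claw":1},{"tx":0.69,"ty":0.8,"tz":0.53,"spin":0,"claw":1},{"tx":0.69,"ty":0.72,"tz":0.53,"spin":0,"claw":1},{"tx":0,"ty":0,"tz":0,"spin":0,"claw":1}]'; python3 -c "
from h import *;st();print(togo([.558,.345,.169]))"
```

```text
time_s: 5.72
tool_pos: [0.4781, 0.3549, 0.2692]
tool_rot: [-179.9, 30.0, 165.7]
force: [0.5, -0.4, 0.8]
grip_width: 0.0003
grasp_force: 0.0
t 5.72 pos [0.4781 0.3549 0.2692] rot [-179.93   29.95  165.74] z [ 0.484 -0.124 -0.866] y [ 0.247  0.969 -0.001] q [-21.3   1.8 -35.3 103.   31.7  68.2   9.1] F [ 0.47 -0.43  0.77] w 0.0003 g 0.0
tool axes units(50mm): [-0.383  0.205  2.534]
```

```bash
python3 -m pendant '[{"tx":-0.38,"ty":0.2,"tz":0.8,"spin":-0.7,"claw":1},{"tx":0,"ty":0,"tz":0.9,"spin":0,"claw":1},{"tx":0,"ty":0,"tz":0.6,"spin":0,"claw":1},{"tx":0,"ty":0,"tz":0,"spin":0,"claw":1}]'; python3 - <<'E'
from h import *
st();a=cams.read_camera("top")[:,:,::-1];b=cams.read_camera("scene")[:,:,::-1]
t=cv2.resize(a[150:230,230:350],None,fx=4,fy=4,interpolation=cv2.INTER_CUBIC)
s=cv2.resize(b[190:270,240:330],None,fx=4,fy=4,interpolation=cv2.INTER_CUBIC)
c=np.zeros((320,840,3),np.uint8);c[:,:480]=t;c[:,480:]=s;cv2.imwrite("pics/c1.png",c[:,:800])
o=env.get_obs()['tool_pos'];print((proj("top",o)-[230,150])*4,(proj("scene",o)-[240,190])*4+[480,0])
E
```

```text
time_s: 6.22
tool_pos: [0.5562, 0.3407, 0.1823]
tool_rot: [-178.4, 30.1, 168.4]
force: [-0.3, 0.3, -0.2]
grip_width: 0.0003
grasp_force: 0.0
t 6.22 pos [0.5562 0.3407 0.1823] rot [-178.36   30.15  168.38] z [ 0.486 -0.129 -0.864] y [ 0.215  0.976 -0.025] q [-19.5  11.3 -32.2 104.3  39.6  59.    8.5] F [-0.35  0.27 -0.16] w 0.0003 g 0.0
[121.9959576  163.97230776] [632.07015197 127.49076145]
```

View pics/c1.png

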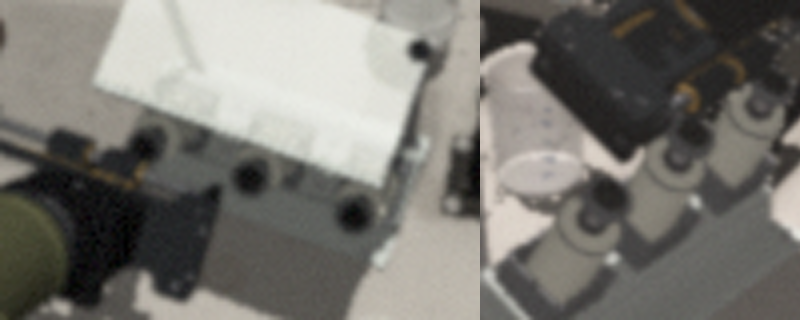

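```bash
python3 -m pendant '[{"tx":0.1,"ty":0.14,"tz":0.4,"spin":0,"claw":1},{"tx":0,"ty":0,"tz":0.3,"spin":0,"claw":1},{"tx":0,"ty":0,"tz":0.1,"spin":0,"claw":1},{"tx":0,"ty":0,"tz":0.0,"spin":0,"claw":1}]'; python3 - <<'E'
from h import *
st()
E
for i in 1 2 3; do :; done; python3 -m pendant '[{"tx":0,"ty":0,"tz":0.1,"spin":0,"claw":1},{"tx":0,"ty":0,"tz":0,"spin":0,"claw":1}]'; python3 -c "from h import *;st()"
```

```text
time_s: 6.82
tool_pos: [0.5719, 0.3459, 0.1466]
tool_rot: [-178.6, 30.2, 168.4]
force: [0.9, 0.5, -0.6]
grip_width: 0.0007
grasp_force: 0.0
t 6.83 pos [0.5719 0.3459 0.1466] rot [-178.61   30.18  168.41] z [ 0.487 -0.125 -0.864] y [ 0.213  0.977 -0.021] q [-20.   15.  -31.4 104.6  43.2  56.2   5.6] F [ 0.91  0.52 -0.6 ] w 0.0007 g 0.0
time_s: 7.08
tool_pos: [0.5743, 0.3453, 0.1419]
tool_rot: [-178.6, 30.2, 168.4]
force: [-0.4, 0.3, 0.1]
grip_width: 0.0007
grasp_force: 0.0
t 7.08 pos [0.5743 0.3453 0.1419] rot [-178.61   30.16  168.41] z [ 0.487 -0.125 -0.864] y [ 0.213  0.977 -0.021] q [-20.   15.5 -31.3 104.7  43.6  55.8   5.3] F [-0.42  0.29  0.13] w 0.0007 g 0.0
```

```bash
P='python3 -m pendant'; $P '[{"tx":0,"ty":0,"tz":0.08,"spin":0,"claw":1},{"tx":0,"ty":0,"tz":0,"spin":0,"claw":1}]'|egrep 'pos|force'; $P '[{"tx":0,"ty":0,"tz":0.08,"spin":0,"claw":1},{"tx":0,"ty":0,"tz":0,"spin":0,"claw":1}]'|egrep 'pos|force';  $P '[{"tx":0,"ty":0,"tz":0.08,"spin":0,"claw":1},{"tx":0,"ty":0,"tz":0,"spin":0,"claw":1}]'|egrep 'pos|force'
```

```text
tool_pos: [0.5761, 0.3447, 0.138]
force: [-0.5, -0.3, -1.0]
grasp_force: 0.0
tool_pos: [0.578, 0.3442, 0.1345]
force: [-0.6, 0.5, 0.6]
grasp_force: 0.0
tool_pos: [0.5802, 0.3445, 0.1319]
force: [-1.1, 0.3, 2.4]
grasp_force: 1.5
```

```bash
P='python3 -m pendant'; $P '[{"tx":0,"ty":0,"tz":0.08,"spin":0,"claw":1},{"tx":0,"ty":0,"tz":0,"spin":0,"claw":1}]'|egrep 'pos|force'; $P '[{"tx":0,"ty":0,"tz":0.06,"spin":0,"claw":1},{"tx":0,"ty":0,"tz":0,"spin":0,"claw":1}]'|egrep 'pos|force'
```

```text
tool_pos: [0.5824, 0.3442, 0.1289]
force: [-3.2, 1.9, 6.2]
grasp_force: 3.1
tool_pos: [0.5841, 0.3443, 0.127]
force: [-2.5, 0.7, 8.1]
grasp_force: 4.1
```

```bash
P='python3 -m pendant'; $P '[{"tx":0,"ty":0,"tz":0.08,"spin":0,"claw":1},{"tx":0,"ty":0,"tz":0,"spin":0,"claw":1}]'|egrep 'pos|force'; $P '[{"tx":0,"ty":0,"tz":0.03,"spin":0,"claw":1},{"tx":0,"ty":0,"tz":0,"spin":0,"claw":1}]'|egrep 'pos|force';python3 -c "
from h import *;st();o=env.get_obs();z=np.array([.487,-.125,-.864]);u=np.array([.187,.982,0])
print(togo(o['tool_pos']-.04*z-.085*u))"
```

```text
tool_pos: [0.5864, 0.3443, 0.1245]
force: [-3.2, 0.9, 10.8]
grasp_force: 5.6
tool_pos: [0.5872, 0.3444, 0.1237]
force: [-4.3, 0.2, 11.9]
grasp_force: 6.0
t 8.82 pos [0.5872 0.3444 0.1237] rot [-178.82   30.38  168.42] z [ 0.491 -0.122 -0.863] y [ 0.211  0.977 -0.018] q [-20.   17.5 -30.5 104.7  45.6  54.    4.1] F [-4.26  0.16 11.91] w 0.0005 g 6.0
tool axes units(50mm): [-0.023 -1.695 -0.753]
```

```bash
P='python3 -m pendant'; $P '[{"tx":0,"ty":0,"tz":-0.5,"spin":0,"claw":1},{"tx":0,"ty":-0.85,"tz":0,"spin":0,"claw":1},{"tx":-0.02,"ty":-0.85,"tz":0,"spin":0,"claw":1},{"tx":0,"ty":0,"tz":0.15,"spin":0,"claw":1},{"tx":0,"ty":0,"tz":0.1,"spin":0,"claw":1},{"tx":0,"ty":0,"tz":0,"spin":0,"claw":1}]'|egrep 'pos|force'; for k in 1; do $P '[{"tx":0,"ty":0,"tz":0.08,"spin":0,"claw":1},{"tx":0,"ty":0,"tz":0,"spin":0,"claw":1}]'|egrep 'pos|force'; done;  $P '[{"tx":0,"ty":0,"tz":0.08,"spin":0,"claw":1},{"tx":0,"ty":0,"tz":0,"spin":0,"claw":1}]'|egrep 'pos|force'
```

```text
tool_pos: [0.5625, 0.262, 0.1331]
force: [0.2, 0.3, 0.0]
grasp_force: 0.0
tool_pos: [0.5648, 0.2613, 0.1302]
force: [-0.2, 1.1, 1.8]
grasp_force: 1.2
tool_pos: [0.5667, 0.2604, 0.1269]
force: [-0.7, 1.5, 3.1]
grasp_force: 1.8
```

```bash
P='python3 -m pendant'; $P '[{"tx":0,"ty":0,"tz":0.08,"spin":0,"claw":1},{"tx":0,"ty":0,"tz":0,"spin":0,"claw":1}]'|egrep 'pos|force';  $P '[{"tx":0,"ty":0,"tz":0.08,"spin":0,"claw":1},{"tx":0,"ty":0,"tz":0,"spin":0,"claw":1}]'|egrep 'pos|force'; python3 -c "from h import *;st()"
```

```text
tool_pos: [0.5687, 0.2597, 0.1234]
force: [-1.6, 1.2, 4.5]
grasp_force: 2.4
tool_pos: [0.5707, 0.2592, 0.1199]
force: [-2.3, 2.4, 5.3]
grasp_force: 3.0
t 10.57 pos [0.5707 0.2592 0.1199] rot [-178.65   30.16  168.44] z [ 0.487 -0.124 -0.864] y [ 0.212  0.977 -0.02 ] q [-13.3   9.4 -29.6 113.9  41.4  47.7  10.4] F [-2.34  2.39  5.28] w 0.0006 g 2.99
```

```bash
P='python3 -m pendant'; $P '[{"tx":0,"ty":0,"tz":-0.6,"spin":0,"claw":1},{"tx":0,"ty":-0.85,"tz":0,"spin":0,"claw":1},{"tx":0.0,"ty":-0.85,"tz":0,"spin":0,"claw":1},{"tx":0,"ty":0,"tz":0.2,"spin":0,"claw":1},{"tx":0,"ty":0,"tz":0.1,"spin":0,"claw":1},{"tx":0,"ty":0,"tz":0,"spin":0,"claw":1}]'|egrep 'pos|force'; $P '[{"tx":0,"ty":0,"tz":0.1,"spin":0,"claw":1},{"tx":0,"ty":0,"tz":0,"spin":0,"claw":1}]'|egrep 'pos|force';  $P '[{"tx":0,"ty":0,"tz":0.08,"spin":0,"claw":1},{"tx":0,"ty":0,"tz":0,"spin":0,"claw":1}]'|egrep 'pos|force'
```

```text
tool_pos: [0.545, 0.1783, 0.1335]
force: [-0.8, 0.2, -0.1]
grasp_force: 0.0
tool_pos: [0.5479, 0.1782, 0.1305]
force: [-3.1, 1.2, 3.3]
grasp_force: 2.0
tool_pos: [0.5498, 0.1778, 0.1273]
force: [-3.9, 1.4, 5.5]
grasp_force: 3.7
```

```bash
P='python3 -m pendant'; $P '[{"tx":0,"ty":0,"tz":0.08,"spin":0,"claw":1},{"tx":0,"ty":0,"tz":0,"spin":0,"claw":1}]'|egrep 'pos|force';  $P '[{"tx":0,"ty":0,"tz":0.05,"spin":0,"claw":1},{"tx":0,"ty":0,"tz":0,"spin":0,"claw":1}]'|egrep 'pos|force'; python3 -c "from h import *;st()
print(togo([.45,.16,.25]))"
```

```text
tool_pos: [0.5516, 0.1775, 0.1242]
force: [-7.2, 1.3, 7.8]
grasp_force: 5.4
tool_pos: [0.5527, 0.1772, 0.1222]
force: [-8.3, 2.8, 9.6]
grasp_force: 6.4
t 12.32 pos [0.5527 0.1772 0.1222] rot [-178.69   30.21  168.48] z [ 0.488 -0.123 -0.864] y [ 0.211  0.977 -0.02 ] q [ -7.    1.1 -27.3 121.6  35.2  41.8  20.4] F [-8.34  2.82  9.58] w 0.0003 g 6.35
tool axes units(50mm): [ 0.394 -0.821 -3.169]
```

```bash
python3 -m pendant '[{"tx":0,"ty":0,"tz":-0.8,"spin":0,"claw":1},{"tx":0,"ty":0,"tz":-0.9,"spin":0,"claw":1},{"tx":0.2,"ty":0,"tz":-0.9,"spin":0,"claw":1},{"tx":0.2,"ty":0.5,"tz":-0.5,"spin":0,"claw":1},{"tx":0.2,"ty":0.9,"tz":0,"spin":0,"claw":1},{"tx":0.2,"ty":0.9,"tz":0,"spin":0,"claw":1},{"tx":0.2,"ty":0.9,"tz":0,"spin":0,"claw":1},{"tx":0,"ty":0.9,"tz":0,"spin":0,"claw":1},{"tx":0,"ty":0,"tz":0,"spin":0,"claw":1}]'|egrep 'pos|force'; cat >> h.py <<'E'
PIN=np.array([.551,.514])
def cov(c,r=-.077,e=0):
    c=np.radians(c);h=.015*abs(np.cos(c))+.0095*abs(np.sin(c))-e
    R=np.array([[np.cos(c),-np.sin(c)],[np.sin(c),np.cos(c)]]);return PIN+R@[r,-.091-h]
E
python3 - <<'E'
from h import *
st();print(togo([*cov(-3,e=-.02),.046]))
o=env.get_obs();R=Rot.from_euler('xyz',o['tool_rot'],degrees=True).as_matrix()
W=[cov(-3,e=-.02)]+[cov(c) for c in range(-3,-90,-11)]
for a,b in zip(W,W[1:]): print(b.round(3),(R.T@np.r_[b-a,0]/.05).round(2))
E
```

```text
tool_pos: [0.4778, 0.4065, 0.2231]
force: [-0.6, -0.2, 0.3]
grasp_force: 0.0
t 13.45 pos [0.4778 0.4065 0.2231] rot [-178.58   29.86  168.63] z [ 0.483 -0.122 -0.867] y [ 0.209  0.978 -0.021] q [-18.3  11.1 -45.2 101.   40.   68.9   1.5] F [-0.57 -0.17  0.28] w 0.0002 g 0.0
tool axes units(50mm): [ 1.888 -0.257  3.007]
[0.469 0.412] [ 0.05  0.39 -0.04]
[0.45  0.428] [ 0.37  0.24 -0.22]
[0.435 0.448] [ 0.32  0.33 -0.19]
[0.425 0.471] [ 0.26  0.41 -0.16]
[0.419 0.497] [ 0.18  0.47 -0.11]
[0.419 0.523] [ 0.09  0.51 -0.06]
[0.425 0.548] [-0.01  0.52 -0.01]
[0.436 0.572] [-0.11  0.51  0.05]
```

```bash
python3 -m pendant '[{"tx":0.5,"ty":-0.26,"tz":0.75,"spin":0,"claw":1},{"tx":0.5,"ty":0,"tz":0.75,"spin":0,"claw":1},{"tx":0.45,"ty":0,"tz":0.75,"spin":0,"claw":1},{"tx":0.44,"ty":0,"tz":0.73,"spin":0,"claw":1},{"tx":0,"ty":0,"tz":0,"spin":0,"claw":1}]'|egrep 'pos|force'; python3 - <<'E'
from h import *
st();a=cams.read_camera("top")[:,:,::-1];b=cams.read_camera("scene")[:,:,::-1]
t=cv2.resize(a[180:240,190:270],None,fx=5,fy=5,interpolation=cv2.INTER_CUBIC)
s=cv2.resize(b[275:350,230:310],None,fx=4,fy=4,interpolation=cv2.INTER_CUBIC)
c=np.zeros((300,720,3),np.uint8);c[:,:400]=t;c[:,400:]=s;cv2.imwrite("pics/c2.png",c)
o=env.get_obs()['tool_pos'];print((proj("top",o)-[190,180])*5,(proj("scene",o)-[230,275])*4+[400,0])
E
```

```text
tool_pos: [0.4668, 0.3852, 0.0465]
force: [-0.1, -1.1, 1.5]
grasp_force: 0.0
t 14.07 pos [0.4668 0.3852 0.0465] rot [-178.14   29.97  168.6 ] z [ 0.483 -0.13  -0.866] y [ 0.213  0.977 -0.028] q [-23.   21.3 -41.1 113.1  54.4  56.8 -17. ] F [-0.14 -1.07  1.53] w 0.0003 g 0.0
[292.6369671 221.6660403] [698.36479726  58.50845507]
```

View pics/c2.png

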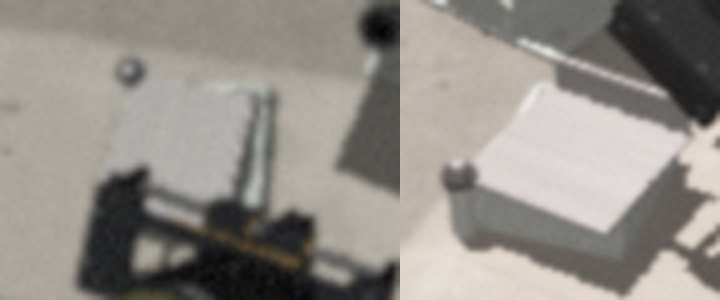

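```bash
P='python3 -m pendant'; $P '[{"tx":0.05,"ty":0.25,"tz":-0.04,"spin":0,"claw":1},{"tx":0,"ty":0.3,"tz":0,"spin":0,"claw":1},{"tx":0.19,"ty":0.12,"tz":-0.11,"spin":0,"claw":1},{"tx":0.19,"ty":0.12,"tz":-0.11,"spin":0,"claw":1},{"tx":0.16,"ty":0.16,"tz":-0.1,"spin":0,"claw":1}]'|egrep 'pos|force'; python3 -c "from h import *;st()"
```

```text
tool_pos: [0.4433, 0.4433, 0.0494]
force: [0.5, -0.5, -0.5]
grasp_force: 0.3
t 14.8 pos [0.4433 0.4433 0.0494] rot [-178.57   30.14  168.49] z [ 0.487 -0.125 -0.865] y [ 0.212  0.977 -0.022] q [-28.9  25.5 -41.8 108.2  55.4  61.7 -21. ] F [ 0.5  -0.52 -0.48] w 0.0009 g 0.33
```

```bash
P='python3 -m pendant'; $P '[{"tx":0.16,"ty":0.17,"tz":-0.08,"spin":0,"claw":1},{"tx":0.13,"ty":0.2,"tz":-0.07,"spin":0,"claw":1},{"tx":0.13,"ty":0.2,"tz":-0.06,"spin":0,"claw":1},{"tx":0.09,"ty":0.23,"tz":-0.04,"spin":0,"claw":1},{"tx":0.09,"ty":0.23,"tz":-0.04,"spin":0,"claw":1},{"tx":0.04,"ty":0.25,"tz":-0.02,"spin":0,"claw":1},{"tx":0.04,"ty":0.25,"tz":-0.02,"spin":0,"claw":1},{"tx":0,"ty":0.26,"tz":0,"spin":0,"claw":1}]'|egrep 'pos|force'; python3 - <<'E'
from h import *
st();a=cams.read_camera("top")[:,:,::-1];b=cams.read_camera("scene")[:,:,::-1]
t=cv2.resize(a[170:245,180:280],None,fx=4,fy=4,interpolation=cv2.INTER_CUBIC)
s=cv2.resize(b[275:350,210:310],None,fx=4,fy=4,interpolation=cv2.INTER_CUBIC)
cv2.imwrite("pics/c3.png",np.hstack([t,s]))
E
```

```text
tool_pos: [0.4265, 0.5395, 0.0449]
force: [-2.2, 0.9, 1.5]
grasp_force: 1.1
t 15.8 pos [0.4265 0.5395 0.0449] rot [-178.65   30.13  168.45] z [ 0.487 -0.124 -0.865] y [ 0.212  0.977 -0.02 ] q [-37.9  34.5 -40.9  96.7  57.6  68.7 -24. ] F [-2.18  0.91  1.52] w 0.001 g 1.08
```

View pics/c3.png

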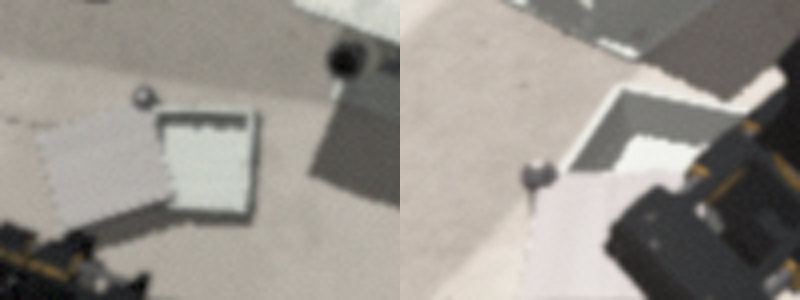

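```bash
P='python3 -m pendant'; $P '[{"tx":-0.05,"ty":0.26,"tz":0.02,"spin":0,"claw":1},{"tx":-0.06,"ty":0.25,"tz":0.03,"spin":0,"claw":1},{"tx":-0.1,"ty":0.24,"tz":0.05,"spin":0,"claw":1},{"tx":-0.12,"ty":0.23,"tz":0.06,"spin":0,"claw":1},{"tx":-0.12,"ty":0.2,"tz":0.06,"spin":0,"claw":1},{"tx":0,"ty":0,"tz":0,"spin":0,"claw":1}]'|egrep 'pos|force';$P '[{"tx":0.3,"ty":0,"tz":-0.5,"spin":0,"claw":1},{"tx":0,"ty":0,"tz":-1,"spin":0,"claw":0.5},{"tx":0,"ty":-0.5,"tz":-0.9,"spin":0,"claw":0.3},{"tx":0,"ty":-1,"tz":-0.9,"spin":0,"claw":0.1},{"tx":0,"ty":-1,"tz":0,"spin":0,"claw":0},{"tx":0,"ty":-1,"tz":0,"spin":0,"claw":0},{"tx":0,"ty":-1,"tz":0,"spin":0,"claw":0},{"tx":0,"ty":-1,"tz":0,"spin":0,"claw":0}]'|egrep 'pos|force'; python3 - <<'E'
from h import *
st();a=cams.read_camera("top")[:,:,::-1];b=cams.read_camera("scene")[:,:,::-1]
t=cv2.resize(a[170:245,180:280],None,fx=4,fy=4,interpolation=cv2.INTER_CUBIC)
s=cv2.resize(b[275:350,210:310],None,fx=4,fy=4,interpolation=cv2.INTER_CUBIC)
cv2.imwrite("pics/c4.png",np.hstack([t,s]))
E
```

```text
tool_pos: [0.4584, 0.5937, 0.0446]
force: [-11.7, -1.4, 4.8]
grasp_force: 5.9
tool_pos: [0.3145, 0.3469, 0.1845]
force: [0.5, -0.3, 0.9]
grasp_force: 0.0
t 17.65 pos [0.3145 0.3469 0.1845] rot [-178.64   30.28  168.41] z [ 0.489 -0.124 -0.863] y [ 0.213  0.977 -0.02 ] q [-21.8  -7.5 -49.1 119.4  27.2  65.3  -4.2] F [ 0.47 -0.29  0.93] w 0.0626 g 0.0
```

View pics/c4.png

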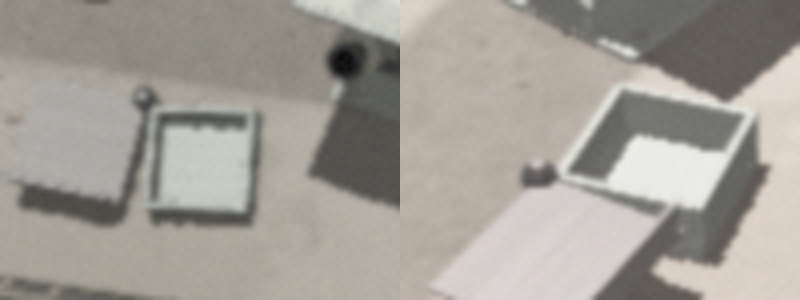

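```bash
python3 - <<'E'
from h import *
tc=lambda p:(180+p[0]/4,170+p[1]/4); sc=lambda p:(210+(p[0]-400)/4,275+p[1]/4)
A=np.array([onz("top",tc(p),.035) for p in[(152,108),(260,108),(250,213),(147,212)]])
B=np.array([onz("scene",sc(p),.035) for p in[(560,176),(622,88),(755,110),(675,208)]])
print(A.round(4),A.mean(0),"\n",B.round(4),B.mean(0))
st();print(togo([.46,.285,.26]));
o=env.get_obs();R=Rot.from_euler('xyz',o['tool_rot'],degrees=True).as_matrix()
print(R.T@(np.array([.5525,.2618,.1615])-[.46,.285,.26])/.05)
E
```

```text
[[0.546  0.5092 0.035 ]
 [0.559  0.4205 0.035 ]
 [0.4713 0.4123 0.035 ]
 [0.4599 0.4959 0.035 ]] [0.50906746 0.45947697 0.035     ] 
 [[0.5405 0.5097 0.035 ]
 [0.5481 0.431  0.035 ]
 [0.4697 0.4176 0.035 ]
 [0.472  0.5065 0.035 ]] [0.50758595 0.46618965 0.035     ]
t 17.75 pos [0.3149 0.3429 0.1858] rot [-178.5    30.69  168.22] z [ 0.494 -0.13  -0.86 ] y [ 0.217  0.976 -0.023] q [-21.7  -8.  -49.  119.7  27.2  65.5  -4.3] F [0.37 0.07 0.05] w 0.0705 g 0.0
tool axes units(50mm): [-3.403 -0.533  0.308]
[-0.63318676 -0.00658999  2.66790688]
```

```bash
python3 -m pendant '[{"tx":-0.85,"ty":-0.13,"tz":0.08,"spin":0,"claw":0.3},{"tx":-0.85,"ty":-0.13,"tz":0.08,"spin":0,"claw":0.3},{"tx":-0.85,"ty":-0.13,"tz":0.08,"spin":0,"claw":0.3},{"tx":-0.85,"ty":-0.13,"tz":0.08,"spin":0,"claw":0.3},{"tx":-0.32,"ty":0,"tz":0.6,"spin":0,"claw":0.3},{"tx":-0.31,"ty":0,"tz":0.7,"spin":0,"claw":0.3},{"tx":0,"ty":0,"tz":0.7,"spin":0,"claw":0.3},{"tx":0,"ty":0,"tz":0.5,"spin":-0.2,"claw":0.3},{"tx":0,"ty":0,"tz":0,"spin":0,"claw":0.3}]'|egrep 'pos|force'; python3 - <<'E'
from h import *
st();print(togo([.599,.250,.0795]))
a=cams.read_camera("top")[:,:,::-1];b=cams.read_camera("scene")[:,:,::-1]
t=cv2.resize(a[150:225,240:340],None,fx=4,fy=4,interpolation=cv2.INTER_CUBIC)
s=cv2.resize(b[190:265,235:335],None,fx=4,fy=4,interpolation=cv2.INTER_CUBIC)
cv2.imwrite("pics/c5.png",np.hstack([t,s]))
E
```

```text
tool_pos: [0.5484, 0.2694, 0.1617]
force: [0.1, -1.1, 0.6]
grasp_force: 0.0
t 18.88 pos [0.5484 0.2694 0.1617] rot [-177.99   30.    169.36] z [ 0.485 -0.127 -0.865] y [ 0.202  0.979 -0.03 ] q [-11.8   5.4 -33.1 112.6  36.9  52.3  14.1] F [ 0.07 -1.07  0.57] w 0.061 g 0.0
tool axes units(50mm): [-0.101 -0.127  1.963]
```

View pics/c5.png

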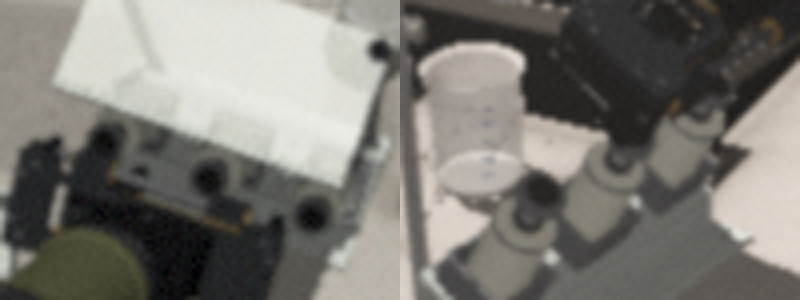

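```bash
P='python3 -m pendant'; $P '[{"tx":-0.1,"ty":-0.13,"tz":0.2,"spin":0,"claw":0.3},{"tx":0,"ty":0,"tz":0.3,"spin":0,"claw":0.3},{"tx":0,"ty":0,"tz":0.3,"spin":0,"claw":0.3}]'|egrep 'pos|force'; $P '[{"tx":0,"ty":0,"tz":0.3,"spin":0,"claw":0.3},{"tx":0,"ty":0,"tz":0.3,"spin":0,"claw":0.3},{"tx":0,"ty":0,"tz":0.15,"spin":0,"claw":0.3},{"tx":0,"ty":0,"tz":0,"spin":0,"claw":0.3}]'|egrep 'pos|force';python3 -c "
from h import *
st();print(togo([.599,.250,.0795]))"
```

```text
tool_pos: [0.5714, 0.2576, 0.1309]
force: [0.1, 0.8, -0.1]
grasp_force: 0.0
tool_pos: [0.5889, 0.2532, 0.0981]
force: [0.4, -0.3, 0.0]
grasp_force: 0.0
t 19.85 pos [0.5889 0.2532 0.0981] rot [-178.11   30.07  169.37] z [ 0.486 -0.125 -0.865] y [ 0.201  0.979 -0.029] q [-11.4  12.7 -30.2 113.3  44.7  46.    9.6] F [ 0.43 -0.3   0.01] w 0.061 g 0.0
tool axes units(50mm): [ 0.004 -0.011  0.429]
```

```bash
P='python3 -m pendant'; $P '[{"tx":0,"ty":0,"tz":0.22,"spin":0,"claw":0.3},{"tx":0,"ty":0,"tz":0.2,"spin":0,"claw":0.3},{"tx":0,"ty":0,"tz":0,"spin":0,"claw":0.3}]'|egrep 'pos|force'; $P '[{"tx":0,"ty":0,"tz":0,"spin":0,"claw":0.6},{"tx":0,"ty":0,"tz":0,"spin":0,"claw":0.8},{"tx":0,"ty":0,"tz":0,"spin":0,"claw":1},{"tx":0,"ty":0,"tz":0,"spin":0,"claw":1},{"tx":0,"ty":0,"tz":0,"spin":0,"claw":1}]' 25;python3 -c "
from h import *
st()"
```

```text
tool_pos: [0.5991, 0.2501, 0.0798]
force: [0.9, -0.3, 0.7]
grasp_force: 0.0
time_s: 20.85
tool_pos: [0.5993, 0.2509, 0.0812]
tool_rot: [-178.2, 30.2, 169.4]
force: [-1.9, -0.2, 2.5]
grip_width: 0.0394
grasp_force: 25.0
t 20.85 pos [0.5993 0.2509 0.0812] rot [-178.15   30.16  169.35] z [ 0.488 -0.124 -0.864] y [ 0.201  0.979 -0.028] q [-11.7  14.8 -29.3 113.2  47.1  44.6   8. ] F [-1.85 -0.16  2.47] w 0.0394 g 24.99
```

```bash
P='python3 -m pendant'; $P '[{"tx":0,"ty":0,"tz":-0.2,"spin":0,"claw":1},{"tx":0,"ty":0,"tz":-0.4,"spin":0,"claw":1},{"tx":0,"ty":0,"tz":-0.6,"spin":0,"claw":1},{"tx":0,"ty":0,"tz":-0.8,"spin":0,"claw":1},{"tx":0,"ty":0,"tz":-0.8,"spin":0,"claw":1},{"tx":0,"ty":0,"tz":-0.8,"spin":0,"claw":1},{"tx":0,"ty":0,"tz":-0.6,"spin":0,"claw":1},{"tx":0,"ty":0,"tz":0,"spin":0,"claw":1}]';python3 -c "
from h import *
st();print(togo([.45,-.1,.36]))"
```

```text
time_s: 21.85
tool_pos: [0.4964, 0.279, 0.2649]
tool_rot: [-178.4, 30.3, 169.4]
force: [0.6, -1.1, -1.9]
grip_width: 0.0393
grasp_force: 25.0
t 21.85 pos [0.4964 0.279  0.2649] rot [-178.35   30.32  169.4 ] z [ 0.491 -0.121 -0.863] y [ 0.198  0.98  -0.025] q [-11.6  -5.2 -35.  109.3  26.5  61.9  22.1] F [ 0.62 -1.11 -1.86] w 0.0393 g 24.99
tool axes units(50mm): [-1.376 -7.658 -1.179]
```

```bash
P='python3 -m pendant'; $P '[{"tx":0,"ty":-0.9,"tz":-0.3,"spin":0,"claw":1},{"tx":0,"ty":-0.96,"tz":-0.3,"spin":0,"claw":1},{"tx":-0.1,"ty":-0.96,"tz":-0.2,"spin":0,"claw":1},{"tx":-0.1,"ty":-0.96,"tz":-0.2,"spin":0,"claw":1},{"tx":-0.1,"ty":-0.96,"tz":-0.2,"spin":0,"claw":1},{"tx":-0.1,"ty":-0.96,"tz":-0.2,"spin":0,"claw":1},{"tx":0,"ty":-0.96,"tz":-0.2,"spin":0,"claw":1},{"tx":0,"ty":-0.96,"tz":0,"spin":0,"claw":1},{"tx":0,"ty":0,"tz":0,"spin":0,"claw":1}]';python3 -c "
from h import *
st()"
```

```text
time_s: 22.98
tool_pos: [0.4908, -0.041, 0.2822]
tool_rot: [-170.0, 22.1, 170.9]
force: [-0.1, 0.9, -2.1]
grip_width: 0.0396
grasp_force: 25.0
t 22.98 pos [ 0.4908 -0.041   0.2822] rot [-169.99   22.09  170.92] z [ 0.338 -0.23  -0.912] y [ 0.22   0.962 -0.161] q [ -0.  -17.1  -8.7 115.7  15.2  63.9  65.6] F [-0.14  0.85 -2.06] w 0.0396 g 24.99
```

```bash
python3 -c "
from h import *
o=env.get_obs();print(togo(o['tool_pos']+[-.05,0,0]),togo(o['tool_pos']+[0,.05,0]),togo(o['tool_pos']+[0,0,.05]))"
python3 -m pendant '[{"tx":0.75,"ty":0.25,"tz":-0.35,"spin":0,"claw":1},{"tx":0.75,"ty":0.25,"tz":-0.35,"spin":0,"claw":1}]';python3 -c "
from h import *
st()"
```

```text
tool axes units(50mm): [ 0.915 -0.22  -0.338] tool axes units(50mm): [ 0.146  0.962 -0.23 ] tool axes units(50mm): [-0.376 -0.161 -0.912]
time_s: 23.22
tool_pos: [0.461, 0.0028, 0.2512]
tool_rot: [-169.1, 18.7, 171.1]
force: [0.7, 0.9, -2.3]
grip_width: 0.0396
grasp_force: 25.0
t 23.23 pos [0.461  0.0028 0.2512] rot [-169.1    18.67  171.1 ] z [ 0.281 -0.235 -0.93 ] y [ 0.212  0.961 -0.179] q [-24.5 -17.2   5.2 118.6  21.5  68.6  53.6] F [ 0.65  0.94 -2.34] w 0.0396 g 24.98
```

```bash
python3 -m pendant '[{"tx":0.6,"ty":0.3,"tz":-0.9,"spin":0,"claw":1},{"tx":0.6,"ty":0.3,"tz":-0.9,"spin":0,"claw":1},{"tx":0.6,"ty":0.3,"tz":-0.9,"spin":0,"claw":1}]' | egrep 'pos|rot';python3 -c "
from h import *
st()"
```

```text
tool_pos: [0.3903, 0.1142, 0.3197]
tool_rot: [-167.0, 15.3, 171.4]
t 23.6 pos [0.3903 0.1142 0.3197] rot [-166.97   15.35  171.38] z [ 0.221 -0.262 -0.94 ] y [ 0.205  0.954 -0.217] q [-28.9 -17.1  -7.3 110.4  17.9  85.2  42.3] F [ 1.07  0.66 -1.46] w 0.0395 g 24.99
```

```bash
python3 - <<'E'
from h import *
c=-cv2.Rodrigues(C["scene"]["rvec"])[0].T@C["scene"]["tvec"];print("scenecam",c)
for z in(-.7,-.9):print([onz("scene",p,z).round(2) for p in[(345,310),(440,325),(605,365)]])
print([onz("top",p,-.8).round(2) for p in[(20,390),(20,250),(250,390)]])
print("machine front",[onz("top",p,.1).round(2) for p in[(362,222),(500,240)]])
for p in [(-.39,.46,.6),(-.2,.6,.6),(-.5,.6,.6)]:print(p,proj("scene",p).round())
E
```

```text
scenecam [0.07609181 1.16309464 0.70967125]
[array([ 0.68, -0.43, -0.7 ]), array([ 0.26, -0.51, -0.7 ]), array([-0.37, -0.54, -0.7 ])]
[array([ 0.77, -0.66, -0.9 ]), array([ 0.29, -0.75, -0.9 ]), array([-0.44, -0.78, -0.9 ])]
[array([-0.43,  1.55, -0.8 ]), array([ 0.25,  1.76, -0.8 ]), array([-0.26,  0.41, -0.8 ])]
machine front [array([0.52, 0.03, 0.1 ]), array([ 0.53, -0.4 ,  0.1 ])]
(-0.39, 0.46, 0.6) [1078.   88.]
(-0.2, 0.6, 0.6) [887. 104.]
(-0.5, 0.6, 0.6) [1556.  153.]
```

```bash
cat >> h.py <<'E'
def legs(*P):
    o=env.get_obs();R=Rot.from_euler('xyz',o['tool_rot'],degrees=True).as_matrix();a=o['tool_pos']
    for p in P:
        d=R.T@(np.array(p)-a)/.05;n=int(np.ceil(np.linalg.norm(d)/.95));print(p,n,"rows of",(d/n).round(2));a=np.array(p)
E
python3 -c "
from h import *
legs([.42,.3,.3],[.25,.5,.36],[-.02,.58,.45],[-.27,.47,.55])"
```

```text
[0.42, 0.3, 0.3] 4 rows of [ 0.02  0.94 -0.12]
[0.25, 0.5, 0.36] 6 rows of [ 0.58  0.48 -0.49]
[-0.02, 0.58, 0.45] 7 rows of [ 0.7   0.   -0.47]
[-0.27, 0.47, 0.55] 7 rows of [ 0.56 -0.51 -0.34]
```

```bash
P='python3 -m pendant'; $P '[{"tx":0.02,"ty":0.94,"tz":-0.12,"spin":0,"claw":1},{"tx":0.02,"ty":0.94,"tz":-0.12,"spin":0,"claw":1},{"tx":0.02,"ty":0.94,"tz":-0.12,"spin":0,"claw":1},{"tx":0.02,"ty":0.94,"tz":-0.12,"spin":0,"claw":1},{"tx":0.58,"ty":0.48,"tz":-0.49,"spin":0,"claw":1},{"tx":0.58,"ty":0.48,"tz":-0.49,"spin":0,"claw":1},{"tx":0.58,"ty":0.48,"tz":-0.49,"spin":0,"claw":1},{"tx":0.58,"ty":0.48,"tz":-0.49,"spin":0,"claw":1},{"tx":0.58,"ty":0.48,"tz":-0.49,"spin":0,"claw":1},{"tx":0.58,"ty":0.48,"tz":-0.49,"spin":0,"claw":1}]'|egrep "pos|rot"; python3 -c "
from h import *
st();legs([-.02,.58,.45],[-.27,.47,.55])"
```

```text
tool_pos: [0.2514, 0.5014, 0.3611]
tool_rot: [-167.0, 15.5, 171.3]
t 24.85 pos [0.2514 0.5014 0.3611] rot [-167.01   15.47  171.34] z [ 0.223 -0.261 -0.939] y [ 0.206  0.954 -0.217] q [-53.7  15.5 -29.3  75.5  22.9 104.   -0.3] F [-0.52  0.59 -2.64] w 0.0398 g 24.99
[-0.02, 0.58, 0.45] 7 rows of [ 0.7  -0.   -0.47]
[-0.27, 0.47, 0.55] 7 rows of [ 0.56 -0.51 -0.35]
```

```bash
P='python3 -m pendant'; $P '[{"tx":0.7,"ty":0,"tz":-0.47,"spin":0,"claw":1},{"tx":0.7,"ty":0,"tz":-0.47,"spin":0,"claw":1},{"tx":0.7,"ty":0,"tz":-0.47,"spin":0,"claw":1},{"tx":0.7,"ty":0,"tz":-0.47,"spin":0,"claw":1},{"tx":0.7,"ty":0,"tz":-0.47,"spin":0,"claw":1},{"tx":0.7,"ty":0,"tz":-0.47,"spin":0,"claw":1},{"tx":0.7,"ty":0,"tz":-0.47,"spin":0,"claw":1}]'|egrep "pos|rot"; python3 -c "
from h import *
st();legs([-.27,.47,.55])"
```

```text
tool_pos: [0.0266, 0.5696, 0.4215]
tool_rot: [-165.0, 15.5, 171.7]
t 25.73 pos [0.0266 0.5696 0.4215] rot [-165.03   15.49  171.74] z [ 0.218 -0.293 -0.931] y [ 0.207  0.946 -0.249] q [-95.8  21.7  -1.5  59.3  12.3 117.4 -13.7] F [ 1.38  0.32 -4.09] w 0.0392 g 24.99
[-0.27, 0.47, 0.55] 8 rows of [ 0.59 -0.47 -0.39]
```

```bash
P='python3 -m pendant'; $P '[{"tx":0.8,"ty":-0.2,"tz":-0.25,"spin":0,"claw":1},{"tx":0.8,"ty":-0.2,"tz":-0.25,"spin":0,"claw":1},{"tx":0.8,"ty":-0.2,"tz":-0.25,"spin":0,"claw":1},{"tx":0.8,"ty":-0.2,"tz":-0.25,"spin":0,"claw":1},{"tx":0.8,"ty":-0.2,"tz":-0.25,"spin":0,"claw":1},{"tx":0.8,"ty":-0.2,"tz":-0.25,"spin":0,"claw":1}]'|egrep "pos|rot"; python3 -c "
from h import *
st();p=env.get_obs()['tool_pos'];legs(p+[-.03,.05,.08])"
```

```text
tool_pos: [-0.1911, 0.5576, 0.4021]
tool_rot: [-166.5, 15.0, 171.5]
t 26.48 pos [-0.1911  0.5576  0.4021] rot [-166.52   14.96  171.52] z [ 0.214 -0.268 -0.939] y [ 0.203  0.953 -0.225] q [-129.6   26.7   25.6   56.6   -3.6  117.5  -26. ] F [-0.99  0.3  -2.07] w 0.0394 g 24.99
[-0.22111007  0.60760899  0.48213431] 3 rows of [ 0.1   0.16 -0.63]
```

```bash
P='python3 -m pendant'; $P '[{"tx":0.4,"ty":0.4,"tz":-0.8,"spin":0,"claw":1},{"tx":0.4,"ty":0.4,"tz":-0.8,"spin":0,"claw":1},{"tx":0.4,"ty":0.4,"tz":-0.8,"spin":0,"claw":1},{"tx":0.4,"ty":0.4,"tz":-0.8,"spin":0,"claw":1}]'|egrep "pos|rot"; python3 -c "
from h import *
st()"
```

```text
tool_pos: [-0.2549, 0.634, 0.4307]
tool_rot: [-174.6, 10.9, 170.8]
t 26.98 pos [-0.2549  0.634   0.4307] rot [-174.61   10.85  170.81] z [ 0.17  -0.123 -0.978] y [ 0.177  0.98  -0.092] q [-124.2   34.    16.6   39.6   -2.6  117.5  -30.3] F [ 0.42 -0.19 -2.01] w 0.0396 g 24.99
```

```bash
P='python3 -m pendant'; $P '[{"tx":0.7,"ty":0.1,"tz":-0.7,"spin":0,"claw":1},{"tx":0.7,"ty":0.1,"tz":-0.7,"spin":0,"claw":1},{"tx":0.7,"ty":0.1,"tz":-0.7,"spin":0,"claw":1}]'|egrep "pos|rot"; python3 -c "
from h import *
st()"
```

```text
tool_pos: [-0.3466, 0.6368, 0.4504]
tool_rot: [-179.4, 7.7, 170.6]
t 27.35 pos [-0.3466  0.6368  0.4504] rot [-179.37    7.72  170.63] z [ 0.131 -0.033 -0.991] y [ 0.164  0.986 -0.011] q [-129.7   37.9   18.8   30.8   -6.   117.5  -36.2] F [-0.43 -0.57 -2.04] w 0.0393 g 24.99
```

```bash
P='python3 -m pendant'; $P '[{"tx":0.9,"ty":-0.1,"tz":-0.5,"spin":0,"claw":1},{"tx":0.9,"ty":-0.2,"tz":-0.5,"spin":0,"claw":1}]'|egrep "pos|rot"; python3 -c "
from h import *
st();legs([-.2,.62,.42],[.1,.62,.35],[.35,.52,.22],[.50,.462,.15])"
```

```text
tool_pos: [-0.4264, 0.6166, 0.4547]
tool_rot: [178.4, 5.8, 170.6]
t 27.6 pos [-0.4264  0.6166  0.4547] rot [178.35   5.78 170.58] z [ 0.104  0.012 -0.995] y [0.161 0.987 0.029] q [-134.4   40.6   18.3   25.6   -7.1  117.5  -42.5] F [-0.25  0.45 -1.73] w 0.0393 g 24.99
[-0.2, 0.62, 0.42] 5 rows of [-0.87  0.16  0.23]
[0.1, 0.62, 0.35] 7 rows of [-0.82  0.13  0.29]
[0.35, 0.52, 0.22] 7 rows of [-0.71 -0.18  0.44]
[0.5, 0.462, 0.15] 4 rows of [-0.75 -0.18  0.42]
```

```bash
P='python3 -m pendant'; $P '[{"tx":-0.8,"ty":0.1,"tz":0.6,"spin":0,"claw":1},{"tx":-0.87,"ty":0.1,"tz":0.4,"spin":0,"claw":1},{"tx":-0.87,"ty":0.1,"tz":0.3,"spin":0,"claw":1},{"tx":-0.87,"ty":0.1,"tz":0.2,"spin":0,"claw":1},{"tx":-0.87,"ty":0.1,"tz":0.2,"spin":0,"claw":1},{"tx":-0.87,"ty":0.1,"tz":0.2,"spin":0,"claw":1},{"tx":-0.87,"ty":0.1,"tz":0.2,"spin":0,"claw":1},{"tx":-0.87,"ty":0.1,"tz":0.2,"spin":0,"claw":1},{"tx":-0.87,"ty":0.1,"tz":0.2,"spin":0,"claw":1},{"tx":-0.87,"ty":0.1,"tz":0.2,"spin":0,"claw":1}]'|egrep "pos|rot"; python3 -c "
from h import *
st();legs([.3,.55,.22],[.504,.462,.16])"
```

```text
tool_pos: [0.0214, 0.5971, 0.3655]
tool_rot: [178.4, 5.8, 170.7]
t 28.85 pos [0.0214 0.5971 0.3655] rot [178.38   5.76 170.68] z [ 0.104  0.012 -0.995] y [0.159 0.987 0.028] q [-118.    10.2   28.2   78.6    1.2   91.7   -9.3] F [ 0.23  0.11 -2.1 ] w 0.0394 g 24.99
[0.3, 0.55, 0.22] 7 rows of [-0.76 -0.02  0.49]
[0.504, 0.462, 0.16] 5 rows of [-0.83 -0.22  0.32]
```

```bash
P='python3 -m pendant'; $P '[{"tx":-0.76,"ty":-0.02,"tz":0.49,"spin":0,"claw":1},{"tx":-0.76,"ty":-0.02,"tz":0.49,"spin":0,"claw":1},{"tx":-0.76,"ty":-0.02,"tz":0.49,"spin":0,"claw":1},{"tx":-0.76,"ty":-0.02,"tz":0.49,"spin":0,"claw":1},{"tx":-0.76,"ty":-0.02,"tz":0.49,"spin":0,"claw":1},{"tx":-0.76,"ty":-0.02,"tz":0.49,"spin":0,"claw":1},{"tx":-0.76,"ty":-0.02,"tz":0.49,"spin":0,"claw":1},{"tx":-0.83,"ty":-0.22,"tz":0.3,"spin":0,"claw":1},{"tx":-0.83,"ty":-0.22,"tz":0.3,"spin":0,"claw":1}]'|egrep "pos|rot"; $P '[{"tx":-0.8,"ty":-0.22,"tz":0.3,"spin":0,"claw":1},{"tx":-0.8,"ty":-0.22,"tz":0.3,"spin":0,"claw":1},{"tx":-0.5,"ty":-0.22,"tz":0.2,"spin":0,"claw":1},{"tx":0,"ty":0,"tz":0,"spin":0,"claw":1}]'|egrep "pos|rot"; python3 -c "
from h import *
st();legs([.504,.462,.07],[.504,.462,.05])"
```

```text
tool_pos: [0.3796, 0.5143, 0.1983]
tool_rot: [178.4, 5.7, 170.7]
tool_pos: [0.4831, 0.4624, 0.168]
tool_rot: [178.5, 5.7, 170.3]
t 30.48 pos [0.4831 0.4624 0.168 ] rot [178.53   5.7  170.35] z [ 0.102  0.009 -0.995] y [0.165 0.986 0.025] q [-80.2  22.4  41.1  90.3 -11.8  68.   42.5] F [-0.27  0.29 -3.12] w 0.0396 g 24.98
[0.504, 0.462, 0.07] 3 rows of [-0.07  0.    0.66]
[0.504, 0.462, 0.05] 1 rows of [ 0.04 -0.01  0.4 ]
```

```bash
P='python3 -m pendant'; $P '[{"tx":-0.2,"ty":0,"tz":0.3,"spin":0,"claw":1},{"tx":0,"ty":0,"tz":0.4,"spin":0,"claw":1},{"tx":0,"ty":0,"tz":0.4,"spin":0,"claw":1},{"tx":0,"ty":0,"tz":0.4,"spin":0,"claw":1},{"tx":0,"ty":0,"tz":0.4,"spin":0,"claw":1},{"tx":0,"ty":0,"tz":0.1,"spin":0,"claw":1},{"tx":0,"ty":0,"tz":0,"spin":0,"claw":1}]'|egrep "pos|rot|force"; python3 -c "
from h import *
st();legs([.504,.462,.055],[.504,.462,.047])"
```

```text
tool_pos: [0.5016, 0.4655, 0.072]
tool_rot: [178.3, 5.7, 170.6]
force: [0.6, 0.9, -3.0]
grasp_force: 25.0
t 31.35 pos [0.5016 0.4655 0.072 ] rot [178.27   5.69 170.6 ] z [ 0.103  0.014 -0.995] y [0.16  0.987 0.03 ] q [-76.5  29.1  38.5  93.5 -16.7  58.9  46.4] F [ 0.64  0.91 -2.99] w 0.039 g 24.99
[0.504, 0.462, 0.055] 1 rows of [-0.02 -0.07  0.34]
[0.504, 0.462, 0.047] 1 rows of [ 0.02 -0.    0.16]
```

```bash
P='python3 -m pendant'; $P '[{"tx":0,"ty":-0.07,"tz":0.17,"spin":0,"claw":1},{"tx":0,"ty":0,"tz":0.17,"spin":0,"claw":1},{"tx":0,"ty":0,"tz":0.06,"spin":0,"claw":1},{"tx":0,"ty":0,"tz":0,"spin":0,"claw":1}]'|egrep "pos|rot|force"; $P '[{"tx":0,"ty":0,"tz":0.06,"spin":0,"claw":1},{"tx":0,"ty":0,"tz":0,"spin":0,"claw":1}]'|egrep "pos|rot|force"
```

```text
tool_pos: [0.5029, 0.4624, 0.0519]
tool_rot: [178.3, 5.7, 170.6]
force: [0.4, 0.2, -2.1]
grasp_force: 25.0
tool_pos: [0.5033, 0.4625, 0.0491]
tool_rot: [178.3, 5.7, 170.6]
force: [-0.8, 1.0, -2.5]
grasp_force: 25.0
```

```bash
P='python3 -m pendant'; $P '[{"tx":0,"ty":0,"tz":0.04,"spin":0,"claw":1},{"tx":0,"ty":0,"tz":0,"spin":0,"claw":1}]'|egrep "pos|force"; $P '[{"tx":0,"ty":0,"tz":0.03,"spin":0,"claw":1},{"tx":0,"ty":0,"tz":0,"spin":0,"claw":1}]'|egrep "pos|force"; $P '[{"tx":0,"ty":0,"tz":0.03,"spin":0,"claw":1},{"tx":0,"ty":0,"tz":0,"spin":0,"claw":1}]'|egrep "pos|force"
```

```text
tool_pos: [0.5042, 0.4626, 0.0484]
force: [-0.6, -1.1, 4.8]
grasp_force: 25.0
tool_pos: [0.5053, 0.4627, 0.048]
force: [-0.5, -1.8, 8.8]
grasp_force: 25.0
tool_pos: [0.5066, 0.4628, 0.0475]
force: [0.0, -3.0, 11.9]
grasp_force: 25.0
```

```bash
P='python3 -m pendant'; $P '[{"tx":0,"ty":0,"tz":0,"spin":0,"claw":1},{"tx":0,"ty":0,"tz":0,"spin":0,"claw":1}]' 4|egrep "pos|force"; $P '[{"tx":0,"ty":0,"tz":0,"spin":0,"claw":0.5},{"tx":0,"ty":0,"tz":0,"spin":0,"claw":0.4},{"tx":0,"ty":0,"tz":0,"spin":0,"claw":0.35},{"tx":0,"ty":0,"tz":0,"spin":0,"claw":0.35},{"tx":0,"ty":0,"tz":0,"spin":0,"claw":0.35}]'|egrep "pos|force|width"; python3 -c "
from h import *
a=cams.read_camera('top')[:,:,::-1];b=cams.read_camera('scene')[:,:,::-1]
t=cv2.resize(a[160:235,190:290],None,fx=4,fy=4,interpolation=cv2.INTER_CUBIC)
s=cv2.resize(b[255:330,225:325],None,fx=4,fy=4,interpolation=cv2.INTER_CUBIC)
cv2.imwrite('pics/c6.png',np.hstack([t,s]))"
```

```text
tool_pos: [0.5069, 0.4635, 0.0469]
force: [1.2, -0.3, 6.5]
grasp_force: 4.0
tool_pos: [0.5037, 0.4625, 0.0441]
force: [0.1, 0.1, -0.1]
grip_width: 0.056
grasp_force: 0.0
```

```bash
P='python3 -m pendant'; $P '[{"tx":0,"ty":0,"tz":-0.2,"spin":0,"claw":0.35},{"tx":0,"ty":0,"tz":-0.5,"spin":0,"claw":0.35},{"tx":0,"ty":0,"tz":-0.8,"spin":0,"claw":0.35},{"tx":0,"ty":0,"tz":-0.9,"spin":0,"claw":0.35},{"tx":0.6,"ty":0,"tz":-0.7,"spin":0,"claw":0.35},{"tx":0.9,"ty":0,"tz":-0.3,"spin":0,"claw":0.35},{"tx":0.9,"ty":0,"tz":0,"spin":0,"claw":0.35},{"tx":0.9,"ty":0,"tz":0,"spin":0,"claw":0.35},{"tx":0,"ty":0,"tz":0,"spin":0,"claw":0.35}]'|egrep "time|pos|force|width"; python3 -c "
from h import *
a=cams.read_camera('top')[:,:,::-1];b=cams.read_camera('scene')[:,:,::-1]
t=cv2.resize(a[140:240,180:360],None,fx=4,fy=4,interpolation=cv2.INTER_CUBIC)[:300*400//300,:]
s=cv2.resize(b[200:340,220:330],None,fx=4,fy=4,interpolation=cv2.INTER_CUBIC)
t=cv2.resize(a[150:235,185:335],None,fx=2.4,fy=2.4,interpolation=cv2.INTER_CUBIC)
c=np.zeros((560,800,3),np.uint8);c[:,:440]=s;c[:t.shape[0],440:440+t.shape[1]]=t[:,:360];cv2.imwrite('pics/c7.png',c)"
```

```text
time_s: 34.95
tool_pos: [0.3197, 0.4888, 0.1972]
force: [-0.1, -0.2, 0.2]
grip_width: 0.0566
grasp_force: 0.0
```

View pics/c7.png

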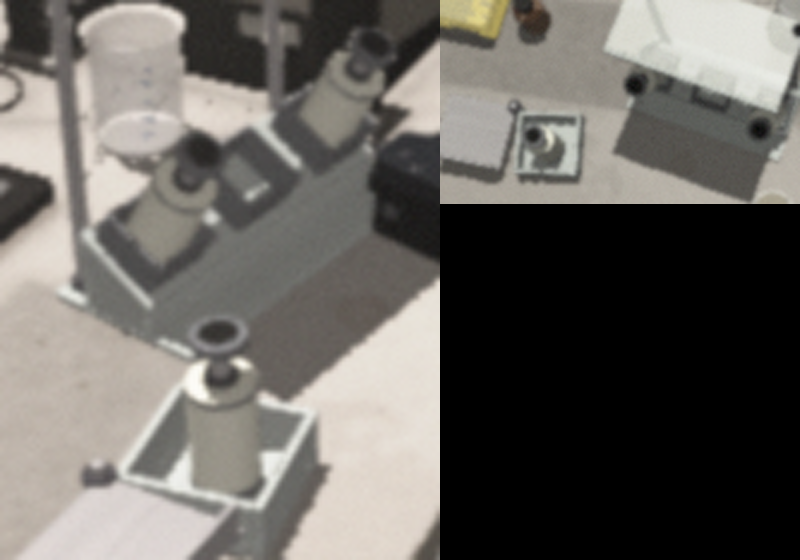

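The cartridge stands upright in the tray: its head is at (536,135) in the top inset and the tray spans (517–580, 113–180). The cover is well clear and the other two cartridges are still in their pockets. I'll check how well it is centred, then hand in.

```bash
python3 - <<'E'
from h import *
f=lambda p:(185+(p[0]-440)/2.4,150+p[1]/2.4); s=lambda p:(220+p[0]/4,200+p[1]/4)
print("head",onz("top",f((536,135)),.11),onz("scene",s((218,334)),.11))
A=[onz("top",f(p),.035) for p in[(518,113),(580,113),(578,179),(515,179)]];print("tray",np.mean(A,0))
A=[onz("scene",s(p),.035) for p in[(122,474),(186,386),(317,414),(240,506)]];print("tray",np.mean(A,0))
st()
E
```

```text
head [0.50729474 0.45905431 0.11      ] [0.50118381 0.46508079 0.11      ]
tray [0.50624245 0.46116964 0.035     ]
tray [0.506197   0.46517309 0.035     ]
t 35.05 pos [0.3245 0.4872 0.1978] rot [178.18   5.71 170.65] z [ 0.103  0.015 -0.995] y [0.159 0.987 0.032] q [-97.7   9.4  39.8  99.6  -1.5  69.3  22.8] F [-0.4  -0.72  0.46] w 0.0565 g 0.0
```

The head is within about 5 mm of the tray's middle and the robot is clear of everything, so I'm handing in.

```bash
python3 -c "
from cell import env
print(env.sign_off())"
```

```text
the job is handed in; nothing more can be done
None
```

I pressed all three plungers past half-way, found the middle cartridge soft (about 6 N at 14 mm, against about 12 N at 12 mm for the other two), swung the cover fully clear, and set the soft cartridge upright within about 5 mm of the tray's middle; I handed the job in at about 35 s, and the hand-in gave no verdict.

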